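Turn a glass strip over against the stand's edge

TASK

Turn the glass strip on the turning stand over without grasping it: with the fingertips push it along the rails until it meets the platform's edge, tip it up on that edge and push it over, so that it ends lying flat, upside down, on the raised platform. The strip must pivot on its far long edge and never be picked up or carried, and the bottle, pot and tape roll beside the stand must be left where they are.

Things in the scene. Friction and masses are not known exactly. Their poses are not given: they have to be found in the camera images.
- turning_stand: Fixed plywood stand, turned by up to 0.4 rad. Origin on the table, directly under the middle of the platform's upright aluminium front face (the stop edge, which reaches y -90 to 90 mm); x points from the rails to the platform (away from the robot), y along the stop edge, z up.
- rails_mid (a point): Midway between the stand's two aluminium rails, level with their tops, 36 mm above the table. The rails are 8 mm thick, run along the stand's x for 75 mm either way from here up to the stop edge, and stand at 55 mm either side. The free channel between them is 102 mm wide and open to the robot's side; its floor is a board whose top is 4 mm above the table.
- platform_mid (a point): Centre of the platform's flat cork top, 44 mm above the table and 8 mm above the rails; the platform is 100 mm (stand's x) by 180 mm (y), its front face is the stop edge.
- glass_strip: Loose pale glass strip, 60 mm (its x) by 146 mm (y) by 4 mm (z), about 85 g. Starts flat across the rails, x roughly along the stand's x, 15 to 50 mm short of the stop edge; its near long edge can be reached from above and below through the channel. Origin: centre of the face that is underneath at the start; z points up at the start, down once turned over.
- glass_strip_pivot (a point): Middle of the strip's far long edge (towards the platform), on the face that is underneath at the start; 30 mm along x from the strip's origin. The edge on which the strip pivots.
- dropper: Bystander: dropper bottle, 27 mm diameter, 86 mm high, on the table about 150 mm to the +y side of the stand's middle, level with the platform. Origin at the centre of its underside.
- nozzle_pot: Bystander: small knurled pot, 25 mm diameter, 34 mm high, on the table about 145 mm to the -y side of the stand's middle, level with the rails. Origin at the centre of its underside.
- tape_roll: Bystander: roll of masking tape lying flat, 77 mm diameter, 24 mm high, on the table about 170 mm to the -y side of the stand's middle, level with the platform. Origin at the centre of its underside.
There are look-alikes about, which are no part of the job. What is meant by the glass_strip is not yellow, and is the larger of those in its own colour.

How it is judged:
By the outcome, as a careful person would: the job done as asked, in the order asked, and still so for the second after the job is handed in, with the robot touching nothing.
It also fails if it takes over 45 s, if anything falls off the work surface, if the arm or the gripper's body presses on something with over 40 N, if the wrist force passes 120 N, or if a joint passes its speed limit or range.

ROBOT

A 6-joint arm with a two-finger parallel gripper is mounted at the origin on the work surface; the furniture and walls round the work are solid. World frame = base frame: x ahead of the robot, y to its left, z up, the work surface at z = 0. Lengths are in m, angles in rad, forces in N, time in s.
With the tool pointing down it reaches from about 0.35 to 0.775 m from the base axis. Payload 7.3 kg.
Tool frame: the origin (TCP) lies between the finger pads; the fingertips stand 8 mm ahead of it and the grasp point (between the pads) lies 11 mm behind it (robot.nose_length is the distance from the TCP to the fingertips, in m); z points along the fingers, y is the line along which they close (so a half turn about z gives the same grasp; the last joint's range is limited). The gripper opens to 92 mm and grips with 3 to 60 N. Pads are 19 mm wide; open, the fingers measure 130 mm over their backs; the gripper's body (75 mm by 190 mm) begins 47 mm behind the grasp point.
Start: joints at [0.973, 0.342, 1.524, -0, 1.275, -0.146], TCP at [0.229, 0.472, 0.235] pointing down, gripper open.
Joint ranges: [-2.53, 2.53], [-0.77, 2.02], [0.04, 2.7], [-1, 4.14], [0.28, 2.66], [-3.11, 3.11]. Speed limits (rad/s): [2.57, 2.57, 3.14, 3.14, 3.14, 3.14].

INTERFACE

Orientations are given as [roll, pitch, yaw] about the fixed x, y, z axes, in that order (R = Rz(yaw) Ry(pitch) Rx(roll)).
In Python, from cell import robot gives the robot as it stands. The module is installed in compiled form; this text tells all that it offers.
- The arm moves only by the shell command python3 -m jog 'ROWS' [FORCE]. ROWS is JSON, a list that holds one entry, the list of rows, each a list of 5 numbers: the gripper's target within -1 to 1 (fully open at 1, half-way at 0, shut at -1), then the shift along the tool's x, y, z in m, then the turn about the tool's z in rad. A call has 1 to 5 rows; each row is the pose to reach, as a shift and turn from the pose commanded when the call began, along the tool's axes at that moment; what a row does not reach only later rows make up. A row lasts 1/12 s, in which the tool goes at most 41.7 mm and 7.16 degrees, less where a joint would pass 70% of its speed; a pose out of reach is approached as far as the arm can. A call with a gripper value outside its range is refused whole. The fingers move at their own pace and stop on an object; FORCE is the grip in N (left out, the last holds). Time passes only in rows, so rows that repeat a pose let the fingers close. It gives the time, the measured TCP pose, the force, the opening and the grip force at its end, in the units of the state.
- robot.observe(): the state, without advancing time (a new reading comes with each control period).
- robot.read_camera(name): name is "side" or "top" or "wrist"; returns the picture (400x640x3 uint8, red, green, blue); there is no depth.
- robot.camera_model(name): a dict with "camera_matrix" (3x3 intrinsics, pixels), "position" and "attitude" of the camera in the world; the wrist camera has in their place "mount" (4x4, takes a point from camera to tool coordinates, whose origin is the TCP and whose axes are the flange's). Camera axes: x right, y down, z forward; pixel columns grow to the right and rows downward; lengths in m; the calibration is good to about 2 mm. A picture is of the moment at which its call begins: read the wrist's pose just before it. camera_model takes no time and is no camera call.
- robot.hand_in(): hands the job in; it is judged then, once.
The state is a dict: "time": time; "qpos": joint angles; "qvel": joint speeds; "joint_efforts": joint torques, N m; "tool_pos": TCP position; "tool_rot": TCP orientation; "contact_force": force on the tool from outside, world axes, zero at the start; "torque": the same for the moment, N m; "opening": finger opening in m; "grip_force": force on a finger pad.
Only numpy, scipy, OpenCV 4.12 (cv2) and the standard library are available. Lean on these libraries where they do the work, as an engineer would, in place of code of your own. Each camera call takes 0.05 s, during which the arm holds its last target. There are 200 camera calls.

## Working session

There is one attempt and no reset: what is moved stays moved. The work goes in short steps, Python scripts to look and compute and a shell command to move; the robot and the scene stay as the last step left them, time stands still between calls to the robot, and variables do not carry over. Pictures are saved under pics/ and viewed, at most 10 in all, crops included, and the job is handed in when it is done.

```bash
mkdir -p pics; cat > h.py <<'E'
import numpy as np,cv2
from cell import robot
from scipy.spatial.transform import Rotation as R
def cam(n):
    m=robot.camera_model(n); return m
def save(n,f):
    im=robot.read_camera(n); cv2.imwrite('pics/'+f,im[:,:,::-1]); return im
E
python3 - <<'E'
from h import *
print(robot.observe())
for n in("side","top","wrist"): print(n,cam(n))
a=save("top","top0.png"); b=save("side","side0.png")
E
```

```text
{'time': 0.0, 'qpos': array([ 9.73036342e-01,  3.42714579e-01,  1.52504565e+00,  1.30486441e-06,
        1.27539829e+00, -1.46015194e-01]), 'qvel': array([ 5.70498446e-04, -3.97617462e-05, -8.76529982e-04,  4.23181293e-04,
       -1.31805147e-03, -4.09885288e-04]), 'joint_efforts': array([ 1.99616399e-03, -4.31251180e+01, -2.44217330e+01,  7.20295077e-02,
        5.59824833e-02, -1.68065044e-04]), 'tool_pos': array([0.22893584, 0.47200073, 0.23403919]), 'tool_rot': array([-3.14004363e+00, -2.29062885e-04,  2.68984730e+00]), 'contact_force': array([-0.6853867 , -0.15408892,  0.15120209]), 'torque': array([-0.03540194, -0.02514509, -0.0199308 ]), 'grip_force': 0.0, 'opening': 0.0918255354844102}
side {'camera_matrix': array([[467.91841741,   0.        , 318.94907973],
       [  0.        , 467.91841741, 198.11295016],
       [  0.        ,   0.        ,   1.        ]]), 'position': array([ 0.19820118, -0.74383551,  0.62588327]), 'attitude': array([-2.16680031e+00, -2.29065376e-04, -3.86333434e-01])}
top {'camera_matrix': array([[374.0391641 ,   0.        , 324.14859686],
       [  0.        , 374.0391641 , 199.41382562],
       [  0.        ,   0.        ,   1.        ]]), 'position': array([0.37273895, 0.02642599, 0.89081316]), 'attitude': array([-2.95483484,  0.03128314, -1.58633   ])}
wrist {'camera_matrix': array([[282.91438174,   0.        , 317.43398551],
       [  0.        , 282.91438174, 197.32826028],
       [  0.        ,   0.        ,   1.        ]]), 'mount': array([[-5.81129013e-04, -9.69176787e-01, -2.46365618e-01,
         6.61854720e-02],
       [ 9.99998866e-01, -9.05576884e-04,  1.20364093e-03,
        -8.19509010e-04],
       [-1.38964386e-03, -2.46364639e-01,  9.69176214e-01,
        -1.50412221e-01],
       [ 0.00000000e+00,  0.00000000e+00,  0.00000000e+00,
         1.00000000e+00]])}
```

View pics/top0.png

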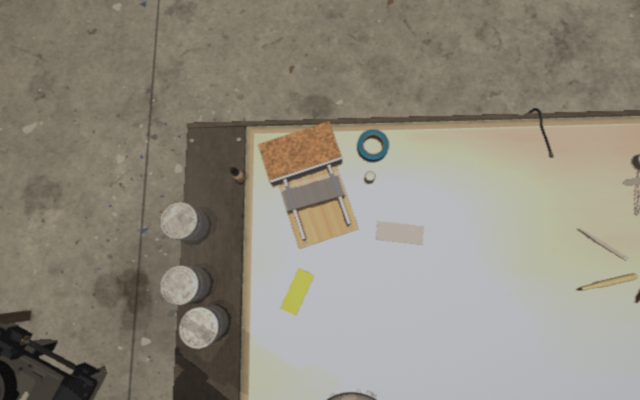

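View pics/side0.png

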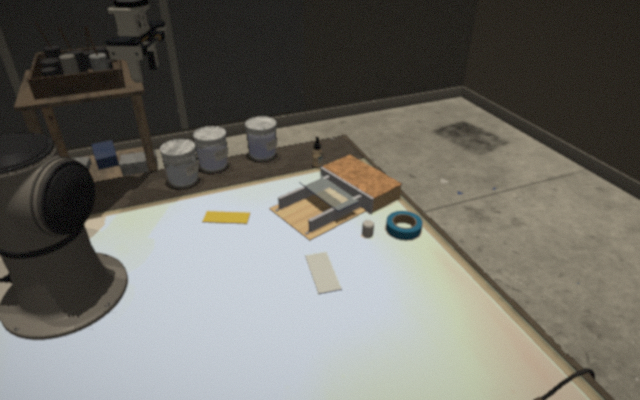

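The top view shows the stand at about (310,185), with cork at (300,152) and a grey strip across the rails at (313,193). There are three strip candidates: yellow (297,292), small pale (400,233) on the bare table, and grey (313,193) on the rails. The one on the rails fits: it isn't yellow, it is the larger pale one, and it lies across the rails. I'll confirm it in an enlarged crop and measure.

```bash
cat >> h.py <<'E'
def ray(n,px,z,pose=None):
    m=cam(n); px=np.atleast_2d(np.float64(px))
    if n=="wrist":
        p,r=pose; T=np.eye(4);T[:3,:3]=R.from_euler('xyz',r).as_matrix();T[:3,3]=p
        T=T@m['mount']; Rm,c=T[:3,:3],T[:3,3]
    else: Rm,c=R.from_euler('xyz',m['attitude']).as_matrix(),m['position']
    K=m['camera_matrix']
    d=np.c_[px,np.ones(len(px))]@np.linalg.inv(K).T@Rm.T
    return c+d*((z-c[2])/d[:,2])[:,None]
E
python3 - <<'E'
from h import *
im=cv2.imread('pics/top0.png')
c=im[110:260,220:420]; cv2.imwrite('pics/crop0.png',cv2.resize(c,None,fx=4,fy=4,interpolation=cv2.INTER_CUBIC))
hsv=cv2.cvtColor(im,cv2.COLOR_BGR2HSV)
def rect(mask,z,name):
    k,_=cv2.findContours(mask,cv2.RETR_EXTERNAL,cv2.CHAIN_APPROX_NONE)
    for q in k:
        if cv2.contourArea(q)<300: continue
        b=cv2.boxPoints(cv2.minAreaRect(q)); w=ray("top",b,z)
        print(name,b.round(1).tolist(),'ctr',w.mean(0).round(4),'sides',[np.linalg.norm(w[i]-w[i-1]).round(4) for i in(1,2)],'ang',[np.arctan2(*(w[i]-w[i-1])[1::-1]).round(3) for i in (1,2)])
roi=np.zeros(im.shape[:2],np.uint8); roi[118:255,250:450]=255
print('cols',hsv[152,300],hsv[193,313],hsv[233,400],hsv[225,320])
cork=cv2.inRange(hsv,(5,90,40),(18,255,220))&roi; 
rect(cv2.morphologyEx(cork,cv2.MORPH_OPEN,np.ones((3,3))),.044,'cork')
s=hsv[193,313].astype(int)
gr=cv2.inRange(hsv,(0,0,60),(179,45,int(s[2])+30))&roi
rect(cv2.morphologyEx(gr,cv2.MORPH_OPEN,np.ones((5,5))),.040,'strip')
E
```

```text
cols [ 14 128 153] [ 16  30 126] [ 14  25 176] [ 20  93 183]
cork [[257.1000061035156, 143.3000030517578], [328.79998779296875, 119.4000015258789], [340.79998779296875, 155.39999389648438], [269.1000061035156, 179.3000030517578]] ctr [0.6558 0.1082 0.044 ] sides [np.float64(0.1809), np.float64(0.0945)] ang [np.float64(-1.259), np.float64(-2.856)]
strip [[280.20001220703125, 189.39999389648438], [337.20001220703125, 172.89999389648438], [343.70001220703125, 195.1999969482422], [286.70001220703125, 211.6999969482422]] ctr [0.5516 0.0786 0.04  ] sides [np.float64(0.1388), np.float64(0.0554)] ang [np.float64(-1.305), np.float64(-2.891)]
```

View pics/crop0.png

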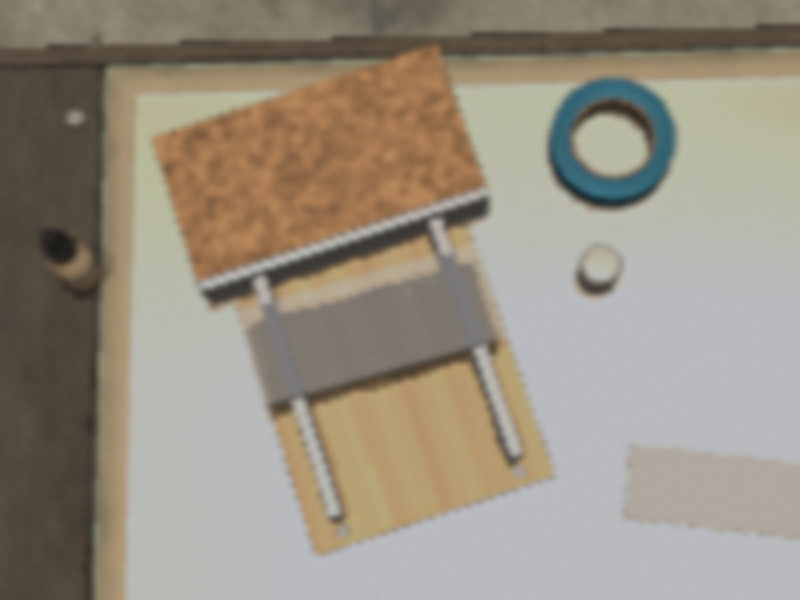

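The crop confirms it. The grey/pale strip lies across both rails at crop (370,320), with its near edge from (270,408) to (497,340). It is the larger of the pale pieces; the other one is on the table at the right edge of the crop. The front edge runs from (203,288) to (488,192).

```bash
cat >> h.py <<'E'
def togo(x,y,yaw):
    "rows' shift for a world target xy and yaw, in present tool axes"
    o=robot.observe(); p=o['tool_pos']; psi=o['tool_rot'][2]
    d=np.array([x-p[0],y-p[1]]); 
    t=-((yaw-psi+np.pi)%(2*np.pi)-np.pi)
    return dict(dx=d@[np.cos(psi),np.sin(psi)],dy=d@[np.sin(psi),-np.cos(psi)],turn=t,z=p[2])
E
python3 - <<'E'
from h import *
c=np.array([[203,288],[488,192],[437,45],[155,135]])/4+[220,110]-.375
w=ray("top",c,.044); print(w.round(4).tolist())
m=(w[0]+w[1])/2; e=w[0]-w[1]; yaw=np.arctan2(-e[0],e[1]); print(m,yaw,np.linalg.norm(e), (w[2]+w[3])/2-m)
X=np.array([np.cos(yaw),np.sin(yaw)])
t=m[:2]-X*.12; print(t,togo(*t,yaw+np.pi))
E
```

```text
[[0.5782, 0.1755, 0.044], [0.6323, 0.0078, 0.044], [0.7247, 0.0361, 0.044], [0.6727, 0.2053, 0.044]]
[0.60527308 0.09162678 0.044     ] 0.312103866708444 0.176208713664699 [0.09342193 0.02908282 0.        ]
[0.49107032 0.05477939] {'dx': np.float64(-0.4179546683841904), 'dy': np.float64(-0.260951755328763), 'turn': np.float64(-0.7639316437898538), 'z': np.float64(0.2341212317759143)}
```

```bash
python3 -m jog '[[[-0.3,-0.418,-0.261,0.03,0],[-0.3,-0.418,-0.261,0.03,0],[-0.3,-0.418,-0.261,0.03,0],[-0.3,-0.418,-0.261,0.03,0],[-0.3,-0.418,-0.261,0.03,0]]]'; python3 -c "
from h import *
print(togo(.491,.0548,.312+np.pi))"
```

```text
time: 0.52
tool_pos: [0.3401, 0.2945, 0.2217]
tool_rot: [-3.141, -0.0, 2.691]
contact_force: [0.7, 0.6, 1.1]
opening: 0.0629
grip_force: 0.0
{'dx': np.float64(-0.24029880915756097), 'dy': np.float64(-0.14999857306458522), 'turn': np.float64(-0.7629971615677782), 'z': np.float64(0.2217471708168764)}
```

```bash
python3 -m jog '[[[-0.3,-0.24,-0.15,0.02,0],[-0.3,-0.24,-0.15,0.02,-0.2],[-0.3,-0.24,-0.15,0.02,-0.4],[-0.3,-0.24,-0.15,0.02,-0.6],[-0.3,-0.24,-0.15,0.02,-0.763]]]'; python3 -c "
from h import *
print(togo(.491,.0548,.312+np.pi))"
```

```text
time: 0.93
tool_pos: [0.4382, 0.1398, 0.2089]
tool_rot: [3.141, -0.0, 3.121]
contact_force: [0.5, 0.6, -0.5]
opening: 0.0334
grip_force: 0.0
{'dx': np.float64(-0.054578554995835686), 'dy': np.float64(-0.08391382432154817), 'turn': np.float64(-0.33263146778908803), 'z': np.float64(0.20888342727251283)}
```

```bash
python3 -m jog '[[[-0.3,-0.05,-0.08,0,-0.12],[-0.3,-0.05,-0.08,0,-0.24],[-0.3,-0.05,-0.08,0,-0.33],[-0.3,-0.05,-0.08,0,-0.33],[-0.3,-0.05,-0.08,0,-0.33]]]'; python3 - <<'E'
from h import *
print(togo(.491,.0548,.312+np.pi))
save("wrist","w1.png")
E
```

```text
time: 1.35
tool_pos: [0.4856, 0.0595, 0.2086]
tool_rot: [3.141, -0.001, -2.842]
contact_force: [-0.4, 0.3, 0.2]
opening: 0.0317
grip_force: 0.0
{'dx': np.float64(-0.0038059871943028492), 'dy': np.float64(-0.006095918410346896), 'turn': np.float64(-0.011945428046727713), 'z': np.float64(0.20858341824241125)}
```

View pics/w1.png

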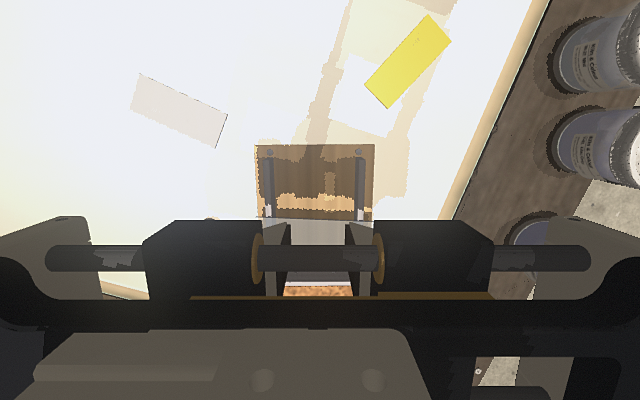

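The wrist view shows the rails at columns ~267 and ~361, the board's near end along row 144 (cols 254–375), and the strip's near edge at about row 218.

```bash
python3 - <<'E'
from h import *
o=robot.observe(); P=(o['tool_pos'],o['tool_rot'])
im=cv2.imread('pics/w1.png')
def st(w,O=np.array([.6053,.0916]),a=.312):
    d=w[:,:2]-O; return np.c_[d@[np.cos(a),np.sin(a)],d@[-np.sin(a),np.cos(a)]].round(4).tolist()
for z,n,px in [(.004,'board',[[254,144.5],[375,144.5]]),(.036,'rails',[[268,160],[268,205],[360,160],[360,205]]),(.036,'near',[[270,218],[355,218]])]:
    w=ray("wrist",px,z,P); print(n,st(w), 'yaw' ,np.arctan2(*(w[1]-w[0])[1::-1]))
g=im[190:235,:].astype(int).sum(2)//3
for c in (240,290,315,340,365): print(c,g[:,c].tolist())
E
```

```text
board [[-0.1686, -0.0707], [-0.1669, 0.079]] yaw 1.871240446721131
rails [[-0.153, -0.0488], [-0.0997, -0.0517], [-0.1518, 0.0561], [-0.0984, 0.0574]] yaw 0.25759611871334626
near [[-0.0835, -0.0502], [-0.0823, 0.0518]] yaw 1.8708390099447565
240 [237, 236, 236, 237, 235, 236, 236, 235, 236, 236, 235, 235, 236, 235, 235, 235, 235, 234, 235, 234, 234, 235, 235, 235, 234, 233, 234, 238, 245, 252, 30, 55, 61, 59, 59, 57, 57, 55, 55, 57, 55, 55, 53, 53, 52]
290 [95, 93, 87, 103, 185, 176, 175, 174, 174, 174, 175, 172, 173, 172, 171, 171, 173, 178, 173, 80, 88, 90, 90, 91, 89, 88, 90, 82, 85, 165, 158, 154, 158, 154, 115, 59, 61, 63, 62, 44, 44, 46, 46, 45, 44]
315 [93, 95, 94, 91, 90, 91, 83, 104, 183, 177, 174, 172, 173, 173, 171, 172, 171, 172, 179, 173, 79, 87, 90, 89, 90, 89, 89, 89, 81, 84, 165, 157, 155, 154, 155, 154, 154, 154, 154, 152, 155, 152, 154, 152, 154]
340 [97, 97, 96, 97, 91, 110, 193, 186, 182, 181, 182, 182, 182, 182, 182, 181, 179, 180, 183, 178, 85, 88, 93, 93, 95, 93, 95, 92, 94, 86, 86, 170, 161, 159, 157, 157, 159, 158, 158, 158, 156, 156, 157, 157, 158]
365 [126, 126, 124, 125, 124, 124, 124, 124, 122, 125, 122, 123, 122, 123, 121, 116, 132, 211, 201, 200, 203, 202, 110, 115, 87, 90, 91, 90, 89, 90, 83, 87, 167, 158, 159, 155, 97, 82, 87, 87, 86, 87, 86, 86, 85]
```

```bash
cat >> h.py <<'E'
O=np.array([.6044,.0945]); A=.307
def S():
    o=robot.observe(); d=o['tool_pos'][:2]-O
    f=o['contact_force']; 
    print('stand x,y,z',d@[np.cos(A),np.sin(A)],d@[-np.sin(A),np.cos(A)],o['tool_pos'][2],'yawerr',(o['tool_rot'][2]-A)%(2*np.pi)-np.pi,'F',f[:2]@[np.cos(A),np.sin(A)],f[:2]@[-np.sin(A),np.cos(A)],f[2])
E
python3 -c "
from h import *
S(); t=O-.125*np.array([np.cos(A),np.sin(A)]); print(togo(*t,A+np.pi))"
```

```text
stand x,y,z -0.1240417908347118 0.003516177624673906 0.20866396684774322 yawerr -0.005880066102144532 F -0.05706599690668342 0.40960831979469664 -0.4547904290006574
{'dx': np.float64(0.0009375173624922059), 'dy': np.float64(-0.0035217511393801507), 'turn': np.float64(-0.005880066102143644), 'z': np.float64(0.20866396684774322)}
```

```bash
python3 -m jog '[[[-0.3,0.001,-0.0035,0.04,-0.006],[-0.3,0.001,-0.0035,0.08,-0.006],[-0.3,0.001,-0.0035,0.115,-0.006],[-0.3,0.001,-0.0035,0.15,-0.006],[-0.3,0.001,-0.0035,0.17,-0.006]]]'; python3 -m jog '[[[-0.3,0,0,0.008,0],[-0.3,0,0,0.008,0],[-0.3,0,0,0.008,0]]]';  python3 -c "
from h import *
S(); save('side','s1.png')"
```

```text
time: 1.82
tool_pos: [0.483, 0.0582, 0.0361]
tool_rot: [3.14, -0.004, -2.832]
contact_force: [0.7, -0.3, 0.5]
opening: 0.0326
grip_force: 0.0
time: 2.07
tool_pos: [0.486, 0.0574, 0.0319]
tool_rot: [-3.142, 0.001, -2.831]
contact_force: [0.0, 0.9, -0.5]
opening: 0.0321
grip_force: 0.0
stand x,y,z -0.12409949281656418 0.0003838973455435881 0.0318671915268338 yawerr 0.0036034617721174556 F 0.272915856946693 0.8529635724793033 -0.5249104754479287
```

```bash
python3 -c "
import cv2
im=cv2.imread('pics/s1.png')[120:260,240:440]; cv2.imwrite('pics/s1c.png',cv2.resize(im,None,fx=4,fy=4,interpolation=cv2.INTER_CUBIC))"
```

```text
(no output)
```

View pics/s1c.png

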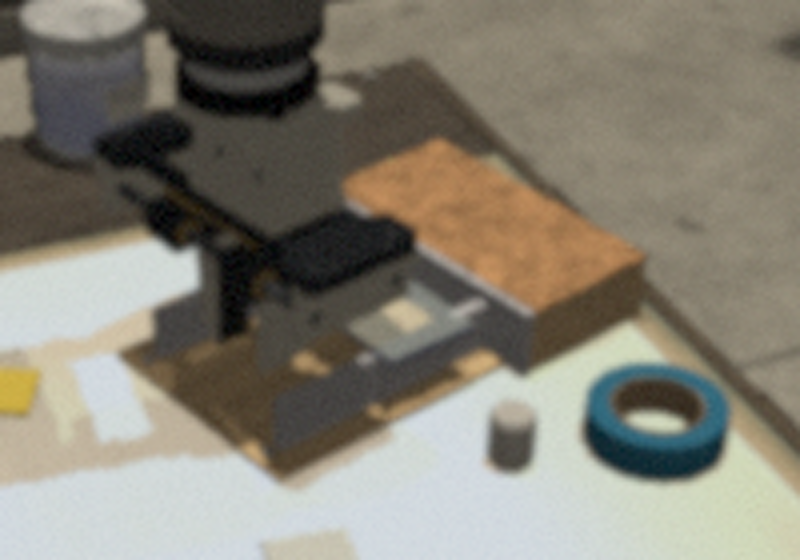

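The side crop shows the fingers inside the channel at about (230,290) and (280,340), the strip ahead of them at (430,320), and the bystanders clear.

```bash
python3 -m jog '[[[-0.3,-0.012,0,0,0.003],[-0.3,-0.022,0,0,0.003],[-0.3,-0.032,0,0,0.003],[-0.3,-0.040,0,0,0.003],[-0.3,-0.047,0,0,0.003]]]'; python3 -c "
from h import *
S()"; python3 -m jog '[[[-0.3,-0.002,0,0,0],[-0.3,-0.004,0,0,0],[-0.3,-0.004,0,0,0]]]' ; python3 -c "
from h import *
S()"
```

```text
time: 2.53
tool_pos: [0.5318, 0.0713, 0.0327]
tool_rot: [-3.141, 0.002, -2.834]
contact_force: [-1.0, 0.4, 1.0]
opening: 0.0325
grip_force: 0.4
stand x,y,z -0.07627445971433752 -0.00020123769861390045 0.03266513253684295 yawerr 0.000139658352233063 F -0.8076747198035141 0.6609209908084261 0.9613187599563527
time: 2.78
tool_pos: [0.5343, 0.0722, 0.0313]
tool_rot: [3.142, 0.0, -2.834]
contact_force: [-0.7, 0.0, 0.6]
opening: 0.0325
grip_force: 0.0
stand x,y,z -0.07353038984955255 -4.938833970478537e-05 0.03133947431289424 yawerr 0.00021295675815968806 F -0.6610486797391676 0.25872926247560524 0.5894277144907972
```

```bash
python3 -m jog '[[[-0.3,-0.001,0,0,0],[-0.3,-0.002,0,0,0],[-0.3,-0.003,0,0,0],[-0.3,-0.003,0,0,0]]]' ; python3 -c "
from h import *
S()"; python3 -m jog '[[[-0.3,-0.001,0,0,0],[-0.3,-0.002,0,0,0],[-0.3,-0.002,0,0,0]]]' ; python3 -c "
from h import *
S()"
```

```text
time: 3.12
tool_pos: [0.5346, 0.0725, 0.0308]
tool_rot: [3.141, -0.006, -2.834]
contact_force: [-7.2, -4.5, 6.0]
opening: 0.0323
grip_force: 4.5
stand x,y,z -0.07319059367817521 7.19481422145444e-05 0.0308454382202825 yawerr 0.00014076083724523514 F -8.193637272949882 -2.1272962089309786 5.996415553599336
time: 3.37
tool_pos: [0.5347, 0.0725, 0.0308]
tool_rot: [3.14, -0.01, -2.834]
contact_force: [-15.2, -6.7, 10.8]
opening: 0.0318
grip_force: 7.9
stand x,y,z -0.0731129542086697 0.00010625874600434452 0.030792513774649106 yawerr 0.0003468074897865492 F -16.522736357947363 -1.745407675124814 10.77297730932502
```

```bash
python3 -m jog '[[[-0.3,0.001,0,-0.003,0],[-0.3,0.001,0,-0.006,0],[-0.3,0.001,0,-0.009,0],[-0.3,0.001,0,-0.012,0],[-0.3,0.001,0,-0.012,0]]]' ; python3 -c "
from h import *
S(); im=save('side','s2.png')
cv2.imwrite('pics/s2c.png',cv2.resize(im[150:250,290:410,::-1],None,fx=6,fy=6,interpolation=cv2.INTER_CUBIC))"
```

```text
time: 3.78
tool_pos: [0.5353, 0.0728, 0.0426]
tool_rot: [3.14, -0.006, -2.834]
contact_force: [-6.2, -2.6, 0.7]
opening: 0.0321
grip_force: 3.8
stand x,y,z -0.07246571769532258 0.0001577381258986502 0.042600149172334775 yawerr 0.00010936644109493798 F -6.663411692758603 -0.583810763415704 0.6977371295646941
```

View pics/s2c.png

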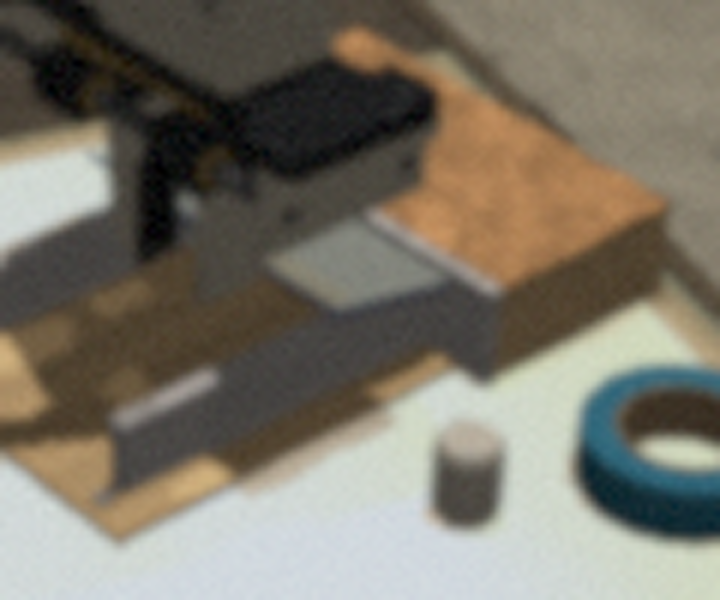

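```bash
cat >> h.py <<'E'
def proj(pts):
    m=cam("side"); Rm=R.from_euler('xyz',m['attitude']).as_matrix()
    p=np.atleast_2d(pts); w=np.c_[O+p[:,:1]*[np.cos(A),np.sin(A)]+p[:,1:2]*[-np.sin(A),np.cos(A)],p[:,2]]
    c=(w-m['position'])@Rm; u=c@m['camera_matrix'].T; return u[:,:2]/u[:,2:]
E
python3 - <<'E'
from h import *
print(((proj([[-.0635,-.073,.036],[-.0635,-.073,.048],[-.0035,-.073,.036],[0,-.09,.044],[-.150,-.059,.036]])-[290,150]+.5)*6-.5).round(0))
E
```

```text
[[336. 348.]
 [337. 321.]
 [454. 289.]
 [495. 287.]
 [126. 421.]]
```

The side crop shows the strip's near corner at (340,308). It would be at about (336,348) if flat and (337,321) at 12 mm lift, so the strip is tipping with the fingers.

```bash
python3 -m jog '[[[-0.3,-0.0005,0,-0.004,0],[-0.3,-0.0015,0,-0.008,0],[-0.3,-0.003,0,-0.012,0],[-0.3,-0.005,0,-0.016,0],[-0.3,-0.006,0,-0.018,0]]]' ; python3 -c "
from h import *
S()"; python3 -m jog '[[[-0.3,-0.0015,0,-0.002,0],[-0.3,-0.003,0,-0.004,0],[-0.3,-0.0045,0,-0.006,0],[-0.3,-0.006,0,-0.008,0],[-0.3,-0.0075,0,-0.010,0]]]' ; python3 -c "
from h import *
S(); im=save('side','s3.png')
cv2.imwrite('pics/s3c.png',cv2.resize(im[130:240,290:410,::-1],None,fx=5,fy=5,interpolation=cv2.INTER_CUBIC))"
```

```text
time: 4.25
tool_pos: [0.541, 0.0745, 0.0608]
tool_rot: [3.14, -0.006, -2.834]
contact_force: [-3.6, -0.5, 1.1]
opening: 0.0321
grip_force: 1.6
stand x,y,z -0.06647150988544923 0.000129434874286634 0.06079386821138931 yawerr 0.00012053461367145246 F -3.5742879247182073 0.6394602149666992 1.105499903118934
time: 4.67
tool_pos: [0.5489, 0.077, 0.071]
tool_rot: [3.141, -0.004, -2.835]
contact_force: [-2.6, 0.2, 1.1]
opening: 0.032
grip_force: 1.3
stand x,y,z -0.058149120331151063 8.418679738243514e-05 0.07098035580414949 yawerr 8.108184645916339e-06 F -2.4290910738025007 0.92902463933087 1.0808318193786968
```

View pics/s3c.png

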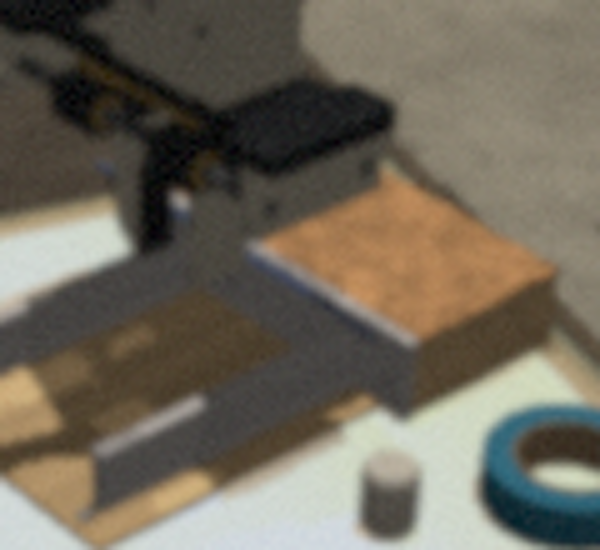

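The strip is edge-on to the side camera at about 43° (line of sight elevation ~45°), so it is nearly invisible, which agrees with ~42° of tilt. The contact force is still about 2.4 N.

```bash
python3 -m jog '[[[-0.3,-0.0022,0,-0.0025,0],[-0.3,-0.0046,0,-0.005,0],[-0.3,-0.0072,0,-0.0075,0],[-0.3,-0.0105,0,-0.010,0],[-0.3,-0.0135,0,-0.012,0]]]' ; python3 -c "
from h import *
S()"; python3 -m jog '[[[-0.3,-0.0025,0,-0.001,0],[-0.3,-0.005,0,-0.002,0],[-0.3,-0.0075,0,-0.003,0],[-0.3,-0.010,0,-0.004,0],[-0.3,-0.0125,0,-0.005,0]]]' ; python3 -c "
from h import *
S(); im=save('side','s4.png')
cv2.imwrite('pics/s4c.png',cv2.resize(im[130:240,290:410,::-1],None,fx=5,fy=5,interpolation=cv2.INTER_CUBIC))"
```

```text
time: 5.13
tool_pos: [0.5645, 0.0817, 0.0835]
tool_rot: [-3.142, 0.001, -2.834]
contact_force: [1.4, 0.6, -0.6]
opening: 0.032
grip_force: 0.1
stand x,y,z -0.04187051225886342 -0.00014071791552880048 0.08345721842187451 yawerr 0.00021316449340202936 F 1.488177484564277 0.1366458399890916 -0.565177872460053
time: 5.55
tool_pos: [0.576, 0.0854, 0.0881]
tool_rot: [3.141, -0.0, -2.834]
contact_force: [-0.3, 0.5, 0.0]
opening: 0.0324
grip_force: 0.0
stand x,y,z -0.029851270332079235 -8.071128846288714e-05 0.08814932201846071 yawerr 0.0001629152681354995 F -0.13096006837694413 0.5699344405088965 0.011190960624570812
```

View pics/s4c.png

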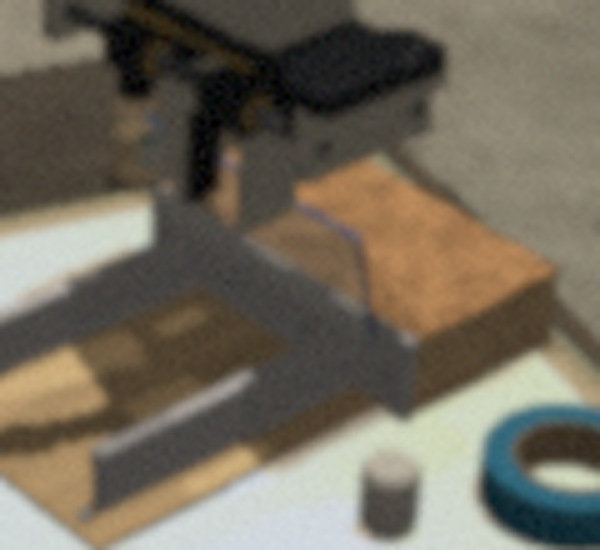

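The crop shows the strip raised and leaning: bottom right corner (371,328), top right corner (361,240), blue top edge running left from there behind the finger.

```bash
python3 - <<'E'
from h import *
for t in (50,60,70,80,90):
    a=np.radians(t); x0=-.0035-.004*np.sin(a)
    print(t,(-.06*np.cos(a)+x0).round(4),((proj([[x0,-.073,.036],[x0-.06*np.cos(a),-.073,.036+.06*np.sin(a)]])-[290,130]+.5)*5).round(0).tolist())
E
```

```text
50 -0.0451 [[374.0, 344.0], [315.0, 287.0]]
60 -0.037 [[373.0, 344.0], [330.0, 269.0]]
70 -0.0278 [[373.0, 344.0], [346.0, 253.0]]
80 -0.0179 [[373.0, 344.0], [363.0, 240.0]]
90 -0.0075 [[373.0, 344.0], [380.0, 230.0]]
```

The strip is at about 79°. I'll keep pushing forward slowly.

```bash
python3 -m jog '[[[-0.3,-0.003,0,-0.0005,0],[-0.3,-0.006,0,-0.001,0],[-0.3,-0.009,0,-0.001,0],[-0.3,-0.012,0,-0.001,0],[-0.3,-0.015,0,-0.001,0]]]' ; python3 -c "
from h import *
S()"; python3 -m jog '[[[-0.3,-0.002,0,0,0],[-0.3,-0.004,0,0,0],[-0.3,-0.006,0,0,0],[-0.3,-0.006,0,0,0]]]' ; python3 -c "
from h import *
S(); im=save('side','s5.png')
cv2.imwrite('pics/s5c.png',cv2.resize(im[130:240,290:410,::-1],None,fx=5,fy=5,interpolation=cv2.INTER_CUBIC))"
```

```text
time: 6.02
tool_pos: [0.5904, 0.09, 0.0891]
tool_rot: [3.142, 0.0, -2.834]
contact_force: [-0.1, -0.4, 0.0]
opening: 0.0321
grip_force: 0.0
stand x,y,z -0.014754891580850579 -9.334084744835007e-05 0.08910245400651166 yawerr 0.00021874677473698867 F -0.24928571284632559 -0.31592204956615305 0.022231631151201102
time: 6.35
tool_pos: [0.5961, 0.0917, 0.0891]
tool_rot: [-3.142, 0.0, -2.834]
contact_force: [-0.5, -1.0, 0.4]
opening: 0.0321
grip_force: 0.0
stand x,y,z -0.008710423046280046 -0.00012655766981409193 0.08912372048221465 yawerr 0.00022438574319849636 F -0.7546970407036352 -0.8003768971314075 0.40793371327970396
```

View pics/s5c.png

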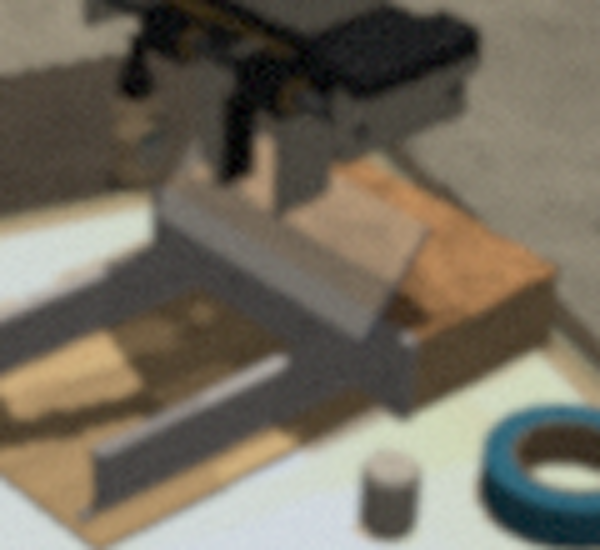

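The strip is now past vertical and leaning over the platform, with corners at (363,338) and (428,232). I'll push on.

```bash
python3 -m jog '[[[-0.3,-0.003,0,0,0],[-0.3,-0.006,0,0,0],[-0.3,-0.009,0,0,0],[-0.3,-0.012,0,0,0],[-0.3,-0.012,0,0,0]]]' ; python3 -c "
from h import *
S(); im=save('side','s6.png')
cv2.imwrite('pics/s6c.png',cv2.resize(im[130:240,290:410,::-1],None,fx=5,fy=5,interpolation=cv2.INTER_CUBIC))"
```

```text
time: 6.82
tool_pos: [0.6079, 0.0954, 0.0892]
tool_rot: [-3.142, 0.001, -2.834]
contact_force: [-1.2, -0.1, -0.4]
opening: 0.0322
grip_force: 0.0
stand x,y,z 0.0035935883519275244 -0.00015859688213377816 0.08915301643345468 yawerr 0.00023618767751543146 F -1.1333724539168986 0.23055386920738574 -0.4090931465138238
```

View pics/s6c.png

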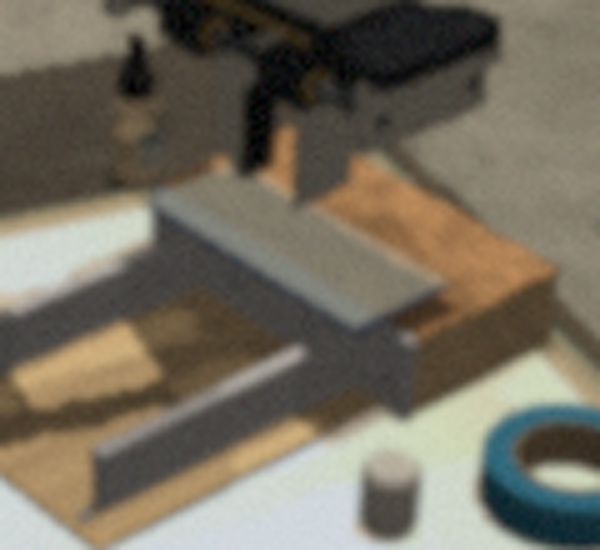

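```bash
python3 - <<'E'
from h import *
q=lambda P:((proj(P)-[290,130]+.5)*5).round(0).tolist()
print('plat corners',q([[0,-.09,.044],[.1,-.09,.044]]))
for x0 in (-.03,-.02,-.01): print(x0,'flat top',q([[x0,-.073,.048],[x0+.06,-.073,.048]]))
for z0,z1 in((.052,.044),(.044,.056),(.040,.07),(.06,.044)): print(z0,z1,q([[-.015,-.073,z0],[.04,-.073,z1]]))
im=robot.read_camera("side"); old=cv2.imread('pics/s6.png')[:,:,::-1]
d=np.abs(im.astype(int)-old).max(2); print('moved px',(d[150:215,320:400]>40).sum())
E
```

```text
plat corners [[413.0, 340.0], [564.0, 263.0]]
-0.03 flat top [[337.0, 340.0], [433.0, 293.0]]
-0.02 flat top [[354.0, 332.0], [449.0, 285.0]]
-0.01 flat top [[370.0, 324.0], [464.0, 278.0]]
0.052 0.044 [[362.0, 321.0], [448.0, 293.0]]
0.044 0.056 [[361.0, 336.0], [450.0, 270.0]]
0.04 0.07 [[361.0, 343.0], [452.0, 244.0]]
0.06 0.044 [[363.0, 305.0], [448.0, 293.0]]
moved px 0
```

Ten pictures viewed, so from here I measure without viewing. I'll retreat up and back, then check the strip by numbers.

```bash
python3 -m jog '[[[-0.3,0,0,-0.03,0],[-0.3,0.03,0,-0.06,0],[-0.3,0.07,0,-0.07,0],[-0.3,0.11,0,-0.07,0],[-0.3,0.15,0,-0.07,0]]]'; python3 -m jog '[[[-0.3,0.04,0,0,0],[-0.3,0.08,0,0,0],[-0.3,0.1,0,0,0],[-0.3,0.1,0,0,0]]]'; cat > m.py <<'E'
from h import *
import sys
S()
im=save("top",sys.argv[1]+"t.png"); sd=save("side",sys.argv[1]+"s.png")
old=cv2.imread('pics/top0.png')[:,:,::-1]
def st(w): d=w[:,:2]-O; return np.c_[d@[np.cos(A),np.sin(A)],d@[-np.sin(A),np.cos(A)]].round(4)
# resample a patch of the stand, seen on plane z=.048, 1 mm per pixel: x -80..110, profile along x at several y
def prof(cam_,img,y,z):
    xs=np.arange(-.07,.1,.004); w=np.c_[O+xs[:,None]*[np.cos(A),np.sin(A)]+y*np.array([-np.sin(A),np.cos(A)]),np.full(len(xs),z)]
    m=cam(cam_); Rm=R.from_euler('xyz',m['attitude']).as_matrix(); u=(w-m['position'])@Rm@m['camera_matrix'].T; u=(u[:,:2]/u[:,2:]).astype(np.float32)
    v=cv2.remap(img,u[:,:1].copy(),u[:,1:].copy(),cv2.INTER_LINEAR)[:,0].astype(int)
    return v[:,0]-v[:,2]
print('x mm',np.arange(-70,100,4).tolist())
for y in (-.08,-.06,-.03,.03,.06,.08): print('top',y,prof('top',im,y,.048).tolist())
for y in (-.06,-.03,.03,.06): print('side',y,prof('side',sd,y,.048).tolist())
E
python3 m.py a
```

```text
time: 7.33
tool_pos: [0.4628, 0.0496, 0.1598]
tool_rot: [-3.141, 0.002, -2.834]
contact_force: [0.1, 0.0, 0.3]
opening: 0.0322
grip_force: 0.0
time: 7.67
tool_pos: [0.3647, 0.0194, 0.159]
tool_rot: [3.141, -0.003, -2.835]
contact_force: [-0.2, 0.1, -0.5]
opening: 0.0323
grip_force: 0.0
stand x,y,z -0.2512326929520652 0.0008520174191979022 0.1590356838424473 yawerr -0.0008776786329214303 F -0.13577510490662997 0.1491355734757587 -0.45671304435838267
x mm [-70, -66, -62, -58, -54, -50, -46, -42, -38, -34, -30, -26, -22, -18, -14, -10, -6, -2, 2, 6, 10, 14, 18, 22, 26, 30, 34, 38, 42, 46, 50, 54, 58, 62, 66, 70, 74, 78, 82, 86, 90, 94, 98]
top -0.08 [-6, -6, -3, -3, -3, -2, 0, 1, 3, 5, 6, 6, 7, 13, 23, 7, 5, 8, 20, 67, 80, 86, 90, 90, 89, 82, 85, 90, 88, 79, 81, 86, 92, 78, 76, 86, 92, 92, 86, 86, 81, 79, 47]
top -0.06 [42, 43, 43, 44, 41, 42, 38, 42, 37, 40, 33, 21, 18, 17, 7, 2, 0, 1, 6, 18, 17, 16, 16, 18, 19, 17, 18, 21, 49, 84, 89, 89, 90, 81, 88, 94, 86, 85, 90, 91, 90, 77, 34]
top -0.03 [75, 75, 76, 75, 75, 75, 75, 75, 76, 76, 71, 46, 33, 27, 10, 2, 1, 1, 5, 16, 17, 17, 20, 19, 1
[... 589 characters left out ...]
91, 84, 46]
side -0.06 [72, 67, 49, 30, 24, 19, 10, 6, 4, 6, 5, 4, -3, -3, 2, 6, 7, 15, 23, 24, 22, 21, 22, 22, 20, 22, 31, 51, 73, 85, 89, 87, 87, 88, 89, 87, 89, 90, 87, 78, 54, 32, 24]
side -0.03 [78, 70, 53, 37, 31, 22, 11, 4, 4, 4, 2, 3, -2, 1, 2, 4, 7, 15, 20, 24, 22, 22, 21, 22, 22, 24, 30, 48, 68, 82, 88, 86, 85, 87, 87, 90, 91, 90, 86, 82, 68, 42, 24]
side 0.03 [7, 6, 7, 6, 7, 7, 6, 5, 7, 6, 5, 4, -2, -2, 3, 2, 7, 13, 19, 21, 22, 21, 21, 23, 23, 26, 34, 55, 72, 86, 91, 88, 85, 87, 87, 87, 87, 87, 89, 84, 70, 53, 37]
side 0.06 [2, 3, 4, 4, 6, 6, 6, 7, 8, 11, 10, 7, 2, -1, 2, 4, 10, 13, 18, 21, 23, 25, 24, 23, 23, 23, 30, 44, 62, 79, 88, 88, 89, 91, 88, 86, 85, 83, 78, 75, 57, 38, 22]
```

The strip lies flat on the cork from about x −18 to +42 mm, and both cameras agree at that height. I'll slide it forward with the fingertips so it doesn't overhang the front edge.

```bash
python3 -m jog '[[[-0.3,-0.04,0,0,0],[-0.3,-0.08,0,0,0],[-0.3,-0.12,0,0.03,0],[-0.3,-0.16,0,0.06,0],[-0.3,-0.19,0,0.09,0]]]'; python3 -m jog '[[[-0.3,0,0,0.02,0],[-0.3,0,0,0.029,0],[-0.3,0,0,0.029,0],[-0.3,0,0,0.029,0]]]'; python3 -c "
from h import *
S()"
```

```text
time: 8.18
tool_pos: [0.5419, 0.0746, 0.08]
tool_rot: [-3.141, 0.004, -2.834]
contact_force: [-0.3, -0.4, 0.6]
opening: 0.0321
grip_force: 0.0
time: 8.52
tool_pos: [0.5379, 0.0735, 0.0519]
tool_rot: [3.141, -0.001, -2.834]
contact_force: [-0.4, -0.4, -0.8]
opening: 0.0321
grip_force: 0.0
stand x,y,z -0.06977887853614316 5.877514315474965e-05 0.05187814873873016 yawerr 0.0003468127569568047 F -0.508785734317738 -0.3015911294986968 -0.7714892429910369
```

```bash
python3 -m jog '[[[-0.3,0,0,0.008,0],[-0.3,0,0,0.013,0],[-0.3,-0.01,0,0.013,0],[-0.3,-0.02,0,0.013,0],[-0.3,-0.03,0,0.013,0]]]'; python3 -m jog '[[[-0.3,-0.006,0,0,0],[-0.3,-0.012,0,0,0],[-0.3,-0.017,0,0,0],[-0.3,-0.021,0,0,0],[-0.3,-0.024,0,0,0]]]'; python3 -c "
from h import *
S()"; python3 -m jog '[[[-0.3,-0.0005,0,0,0],[-0.3,-0.001,0,0,0],[-0.3,-0.001,0,0,0]]]'; python3 -c "
from h import *
S()"
```

```text
time: 8.93
tool_pos: [0.567, 0.0823, 0.0397]
tool_rot: [-3.141, 0.002, -2.835]
contact_force: [0.3, 0.1, -0.5]
opening: 0.0322
grip_force: 0.0
time: 9.35
tool_pos: [0.5895, 0.0897, 0.039]
tool_rot: [3.142, -0.0, -2.834]
contact_force: [-0.9, 0.5, -0.1]
opening: 0.0324
grip_force: 0.4
stand x,y,z -0.015639077778541642 -0.0001102684331181251 0.038974014804047385 yawerr 0.00015657802933111142 F -0.718788714031604 0.7823967492771695 -0.10371993937761093
time: 9.6
tool_pos: [0.5902, 0.0899, 0.0388]
tool_rot: [3.141, -0.0, -2.834]
contact_force: [-0.4, 0.4, -0.7]
opening: 0.0321
grip_force: 0.0
stand x,y,z -0.014900283396563454 -8.584252514871628e-05 0.038807782451214475 yawerr 0.00011545901519216528 F -0.2727205752146708 0.5113165171976569 -0.7117991763329816
```

Back straight off, then up and away, and measure again.

```bash
python3 -m jog '[[[-0.3,0.01,0,0,0],[-0.3,0.03,0,0,0],[-0.3,0.06,0,-0.02,0],[-0.3,0.09,0,-0.06,0],[-0.3,0.13,0,-0.1,0]]]'; python3 -m jog '[[[-0.3,0.04,0,-0.02,0],[-0.3,0.08,0,-0.02,0],[-0.3,0.11,0,-0.02,0],[-0.3,0.11,0,-0.02,0]]]'; python3 m.py b | grep -v "y,"; python3 - <<'E'
import cv2,numpy as np
for a,n in (('top0','bt'),):
    d=np.abs(cv2.imread(f'pics/{a}.png').astype(int)-cv2.imread(f'pics/{n}.png')).max(2)
    for nm,(r,c) in dict(tape=(slice(128,164),slice(355,392)),pot=(slice(168,186),slice(362,378)),bottle=(slice(165,186),slice(228,246))).items(): print(nm,(d[r,c]>40).sum())
E
```

```text
time: 10.02
tool_pos: [0.4803, 0.0552, 0.1225]
tool_rot: [3.141, -0.001, -2.834]
contact_force: [0.3, 0.3, 0.7]
opening: 0.032
grip_force: 0.0
time: 10.35
tool_pos: [0.3708, 0.0219, 0.142]
tool_rot: [3.14, -0.004, -2.835]
contact_force: [0.4, 0.7, 0.2]
opening: 0.0317
grip_force: 0.0
x mm [-70, -66, -62, -58, -54, -50, -46, -42, -38, -34, -30, -26, -22, -18, -14, -10, -6, -2, 2, 6, 10, 14, 18, 22, 26, 30, 34, 38, 42, 46, 50, 54, 58, 62, 66, 70, 74, 78, 82, 86, 90, 94, 98]
top -0.08 [-6, -5, -3, -3, -2, -1, 0, 0, 3, 4, 5, 6, 6, 13, 22, 8, 5, 8, 20, 67, 80, 87, 90, 90, 90, 82, 85, 90, 87, 79, 81, 86, 92, 78, 76, 86, 94, 91, 86, 86, 82, 79, 47]
top -0.06 [42, 43, 43, 43, 40, 43, 39, 42, 37, 39, 37, 42, 41, 36, 21, 12, 7, -1, 5, 18, 18, 16, 16, 18, 19, 18, 19, 19, 20, 20, 19, 33, 77, 80, 87, 93, 87, 85, 90, 90, 90, 77, 33]
top -0.03 [75, 75, 75, 75, 75, 75, 75, 75, 74, 75, 75, 75, 75, 70, 37, 8, 4, -1, 4, 14, 15, 16, 20, 19, 18, 17, 18, 20, 20, 20, 19, 29, 71, 84, 87, 86, 86, 89, 89, 83, 77, 78, 56]
top 0.03 [69, 69, 70, 69, 70, 69, 69, 68, 69, 68, 69, 68, 69, 68, 43, 9, 3, 0, 5, 14, 18,
[... 441 characters left out ...]
-0.06 [75, 75, 76, 75, 70, 47, 18, 5, 4, 4, 4, 5, 5, 4, 2, -1, 1, 14, 24, 24, 23, 20, 22, 20, 22, 23, 21, 22, 26, 31, 48, 64, 76, 89, 90, 87, 89, 90, 88, 76, 54, 34, 24]
side -0.03 [79, 81, 79, 80, 72, 47, 19, 5, 3, 4, 5, 4, 3, 5, 2, 0, -1, 12, 20, 21, 20, 22, 23, 21, 22, 23, 23, 23, 22, 29, 44, 64, 78, 85, 87, 90, 92, 92, 87, 83, 68, 42, 24]
side 0.03 [6, 6, 6, 7, 6, 6, 7, 6, 7, 6, 6, 6, 4, 3, 4, -2, 1, 10, 19, 22, 23, 24, 21, 21, 23, 23, 22, 23, 24, 30, 44, 64, 77, 86, 89, 89, 87, 87, 88, 83, 70, 53, 37]
side 0.06 [1, 3, 4, 5, 4, 7, 7, 6, 7, 9, 10, 8, 7, 6, 4, 0, 0, 10, 19, 21, 22, 25, 22, 25, 23, 21, 21, 21, 21, 28, 45, 64, 81, 90, 88, 88, 87, 84, 80, 73, 61, 38, 24]
tape 0
pot 0
bottle 0
```

The strip is flat on the platform, from about −4 to +55 mm, bystanders haven't moved, and the robot is clear of everything.

```bash
python3 -c "
from cell import robot
print(robot.hand_in())"
```

```text
the job is handed in; nothing more can be done
None
```

I turned the strip over by pushing, without grasping it, and handed the job in: by the camera measurements it lies flat, upside down, on the platform (near edge within about 4 mm of the front edge), and the bottle, pot and tape roll haven't moved.

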